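# Fish the house key out of the chest's gap with the bent rod

## Robot

A 7-joint arm with a two-finger parallel gripper is mounted at the origin on the work surface. World frame = base frame: x ahead of the robot, y to its left, z up, the work surface at z = 0. Lengths are in m, angles in degrees, forces in N, time in s.
With the tool pointing down it reaches from about 0.425 to 0.875 m from the base axis. Payload 4.7 kg.
Tool frame: the origin (TCP) lies between the finger pads; the fingertips stand 8 mm ahead of it and the grasp point (between the pads) lies 11 mm behind it (env.tip_extent is the distance from the TCP to the fingertips, in m); z points along the fingers, y is the line along which they close (so a half turn about z gives the same grasp; the last joint's range is limited). The gripper opens to 87 mm and grips with 3 to 60 N. Pads are 19 mm wide; open, the fingers measure 117 mm over their backs; the gripper's body (75 mm by 190 mm) begins 51 mm behind the grasp point.
Start: joints at [76.667, 18.392, -4.016, 83.108, 1.295, 78.541, -3.26], TCP at [0.159, -0.63, 0.231] pointing down, gripper open.
Joint ranges: [-163.93, 163.93], [-17.29, 119.83], [-79.2, 71.16], [3.27, 140.29], [-89.18, 269.18], [5.43, 117.66], [-154.24, 154.24]. Speed limits (degrees/s): [147.25, 147.25, 180, 180, 180, 180, 180].

## Interface

Orientations are given as [roll, pitch, yaw] about the fixed x, y, z axes, in that order (R = Rz(yaw) Ry(pitch) Rx(roll)).
In Python, from cell import sensors, vision, workorder, env gives the robot as it stands.
- The arm moves only by the tool drive_tool, never from a script. Its argument "moves" is a list of rows, each an object of numbers: "x", "y", "z": the shift along the tool's x, y, z in mm; "rx", "ry", "rz": the turn, a rotation vector about the tool's x, y, z in rad; "fingers": the closure, from -1 (fully open) to 1 (shut). In form: [{"x": .., "y": .., "z": .., "rx": .., "ry": .., "rz": .., "fingers": ..}, ...]. A call has 1 to 20 rows; each row is the pose to reach, as a shift and turn from the pose commanded when the call began, along the tool's axes at that moment; what a row does not reach only later rows make up. A row lasts 1/8 s, in which the tool goes at most 62.5 mm and 10.7 degrees, less where a joint would pass 70% of its speed; a pose out of reach is approached as far as the arm can. A call with a gripper value outside its range is refused whole. The fingers move at their own pace and stop on an object; "force" is the grip in N (left out, the last holds). Time passes only in rows, so rows that repeat a pose let the fingers close. It gives the time, the measured TCP pose, the force, the opening and the grip force at its end, in the units of the state.
- sensors.get_obs(): the state, without advancing time (a new reading comes with each control period).
- vision.read_camera(name): name is "scene" or "top" or "wrist"; returns a dict with "image" (420x560x3 uint8, red, green, blue), "fx", "fy", "cx", "cy" (pixels), "R" (3x3) and "t" (3): a world point X has camera coordinates R X + t. Camera axes: x right, y down, z forward; pixel columns grow to the right and rows downward; lengths in m; the calibration is good to about 2 mm. A picture is of the moment at which its call begins. There is no depth.
- workorder.sign_off(): hands the job in; it is judged then, once.
The state is a dict: "time_s": time; "qpos": joint angles; "joint_velocities": joint speeds; "effort": joint torques, N m; "tool_pos": TCP position; "tool_rot": TCP orientation; "force": force on the tool from outside, world axes, zero at the start; "wrist_torque": the same for the moment, N m; "grip_width": finger opening in m; "grasp_force": force on a finger pad.
Only numpy, scipy, OpenCV 4.12 (cv2) and the standard library are available. Lean on these libraries where they do the work, as an engineer would, in place of code of your own. Each camera call takes 0.05 s, during which the arm holds its last target. There are 200 camera calls.

## Task

A house key has slid into the narrow gap between the two halves of the little drawer chest, under the slats. Take the bent rod from its stand, catch the key with its toe and draw it along the gap, feeling your way gently over the uneven floor (bearing on the chest with less than 12 N), until the whole key lies flat on the base board in front of the gap; then hang the rod back on its stand as it was. Do not touch the key with the fingers, and leave the candle jar, dish and vase where they are.

Things in the scene. Friction and masses are not known exactly. Their poses are not given: they have to be found in the camera images.
- chest: Fixed white drawer chest, pale wood tops, in two halves on one dark wood base board; rigid. Origin: board's underside, on the gap's middle line; x along the gap, away from the drawer fronts (the gap's front end is nearer the robot). Board 6 thick, x -220 to 140, y -135 to 135. Halves x -50 to 120, tops z 80. Gap y -19 to 19, open above and at front, end board at x 114, 20 high. Sizes in mm.
- gap_mouth (a point): Middle of the gap's front end (chest x -50 mm), at floor height (chest z 6 mm, the top of the base board). The floor is flat but for the ridge.
- gap_ridge (a point): Point on the gap's middle line at floor height (chest x -22 mm), near a low roof-shaped ridge across the floor, a warped seam: straight slopes of 23 degrees, at most 37 mm long, on its front and back. Neither place nor height is measured: the crest lies within 10 mm in x of this point and 3 to 16 mm above the floor, to be felt with the rod.
- gap_slat (a point): Middle of the top of the front one of three wooden slats that bridge the gap (chest x 22, 62, 102 mm; each 8 mm wide in x, chest z 70 to 82 mm). The rod's upright shank cannot pass a slat; its foot fits under them.
- key: Bright silvery house key, 28 to 56 g, 5 mm thick, lying flat in the gap under the slats, bow towards the gap's front. Origin: underside, centre of the round bow (ring, outer diameter 30 mm, hole 18 mm). x points from the bow to the tail end (45.5 mm); blade 9 mm wide, two small bits on its -y side. At the start along the gap to within 0.06 rad.
- key_tail (a point): Tail end of the key, at half thickness.
- rod: Bent rod, 120 g: pale wooden handle 24 x 24 x 60 mm tall on a 6 mm steel wire. Origin: centre of the handle's underside; z up along the handle, x towards the toe. The shank runs straight down to z -88 mm, the foot 45 mm forward (+x) from there, the toe straight down to its round tip at z -115 mm. The foot's underside is 24 mm above the tip. Hangs upright in the stand at the start.
- rod_grip (a point): Grip point, on the handle's axis 35 mm above its underside.
- rod_toe (a point): Lowest point of the rod's toe: x 45, y 0, z -115 mm in the rod's frame.
- stand: Fixed stand: wooden foot 130 x 100 x 12 mm, post behind (x -51 to -35 mm), fork on top. Origin: underside, below the hung handle. The fork's 10 mm slot opens to +x; the rod hangs in it by its handle, foot to +x. The seat (32 x 32 mm inside) has rims 6 mm high, the front one cut by the slot: lift the rod 8 mm or more, draw it out along +x past the fork (20 mm); hang it up the same way back.
- stand_seat (a point): Centre of the seat, 145 mm above the table: the rod's origin lies here when hung.
- candle: Candle jar, diameter 44 mm, 45 mm high, loose on the +y half of the chest. Origin: centre of its underside.
- dish: Small blue dish, diameter 60 mm, 22 mm high, loose on the -y half of the chest. Origin: centre of its underside.
- vase: White vase, diameter 80 mm, 150 mm high, loose on the table, on the other side of the chest from the stand. Origin: centre of its underside.

How it is judged:
By the outcome, as a careful person would: the job done as asked, in the order asked, and still so for the second after the job is handed in, with the robot touching nothing.
It also fails if it takes over 72 s, if anything falls off the work surface, if the arm or the gripper's body presses on something with over 40 N, if the wrist force passes 120 N, or if a joint passes its speed limit or range.

## Working session

There is one attempt and no reset: what is moved stays moved. The work goes in short steps, Python scripts to look and compute and a tool call to move; the robot and the scene stay as the last step left them, time stands still between calls to the robot, and variables do not carry over. Pictures are saved under pics/ and viewed, at most 10 in all, crops included, and the job is handed in when it is done.

Besides the shell and the picture viewer there is one more tool, called after ">>>" as a command line: name --argument value ..., lists and objects as JSON in quotes. drive_tool: Moves the arm, as the interface text tells. Its arguments: {"type":"object","properties":{"moves":{"type":"array"},"force":{"type":"number"}},"required":["moves"]}

```bash
mkdir -p pics; python3 - <<'E'
from cell import sensors, vision, env
import cv2,numpy as np,pickle
o=sensors.get_obs(); print(o)
D={}
for n in("scene","top","wrist"):
    c=vision.read_camera(n); D[n]=c
    cv2.imwrite(f"pics/{n}0.png",c["image"][:,:,::-1])
    print(n,c["fx"],c["cx"],c["cy"],np.round(c["R"],3).tolist(),np.round(c["t"],3))
    print(np.round(-np.array(c["R"]).T@c["t"],3))
pickle.dump(D,open("cams0.pkl","wb"))
cv2.imwrite("pics/both0.png",cv2.resize(np.hstack([D["scene"]["image"],D["top"]["image"]])[:,:,::-1],None,fx=.7,fy=.7))
E
```

```text
{'time_s': 0.0, 'qpos': array([76.66769291, 18.43893943, -4.01512602, 83.17543703,  1.29514725,
       78.54048213, -3.26083817]), 'joint_velocities': array([-0.03007314,  0.00989378,  0.09305393,  0.04414421, -0.03126382,
        0.06234261,  0.05229673]), 'effort': array([-2.30766454e-04, -4.91282701e+01, -4.03702240e-01, -3.12526023e+01,
       -6.39276858e-02,  4.38099552e-02,  1.71464258e-04]), 'tool_pos': array([ 0.1586055 , -0.6297941 ,  0.22945812]), 'tool_rot': array([-1.79890392e+02,  6.04949949e-03,  1.41408808e+01]), 'force': array([-1.08490428,  0.05455151,  0.28860226]), 'wrist_torque': array([-0.06521671,  0.00646772, -0.01504889]), 'grasp_force': 0.0, 'grip_width': 0.0866594713627568}
scene 480.7609719632046 285.052148934252 215.9467014812274 [[-0.228, 0.974, 0.002], [0.756, 0.178, -0.63], [-0.614, -0.142, -0.777]] [ 0.138 -0.371  1.473]
[1.216 0.14  0.91 ]
top 494.7021028536878 279.34684567823183 209.0017544233784 [[-0.013, -1.0, 0.023], [-0.996, 0.011, -0.087], [0.087, -0.024, -0.996]] [-1.000e-03  6.040e-01  1.077e+00]
[0.508 0.018 1.125]
wrist 293.1844549757427 282.6829379067417 206.2351306184631 [[0.246, -0.969, -0.001], [-0.94, -0.239, 0.243], [-0.235, -0.059, -0.97]] [-0.649 -0.031  0.388]
[ 0.222 -0.614  0.384]
```

View pics/scene0.png

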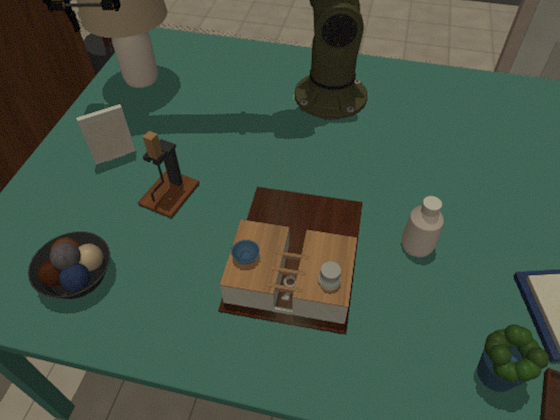

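View pics/top0.png

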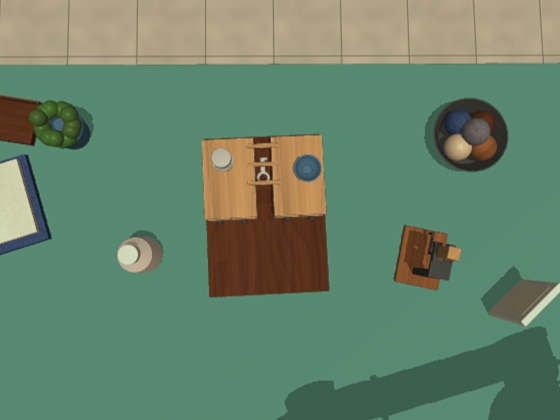

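The scene view shows the chest in the middle, with the stand on the robot's -y side at about (170,190) and the vase at +y. The top view shows the gap near column 263, the key at about (263,172) and the stand at about (425,258). I'll enlarge both areas.

```bash
python3 - <<'E'
import cv2,numpy as np,pickle
D=pickle.load(open("cams0.pkl","rb"))
t=D["top"]["image"][:,:,::-1]; s=D["scene"]["image"][:,:,::-1]
def crop(im,x0,y0,x1,y1,W,H): return cv2.resize(im[y0:y1,x0:x1],(W,H),interpolation=cv2.INTER_CUBIC)
a=crop(t,195,125,335,300,480,600)   # 3.43x
b=crop(t,390,215,470,295,320,320) #4x
c=crop(s,130,120,210,220,224,280) #2.8
o=np.zeros((600,800,3),np.uint8); o[:,:480]=a; o[:320,480:]=b; o[320:,480:704]=c
cv2.imwrite("pics/crop0.png",o)
E
```

```text
(no output)
```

View pics/crop0.png

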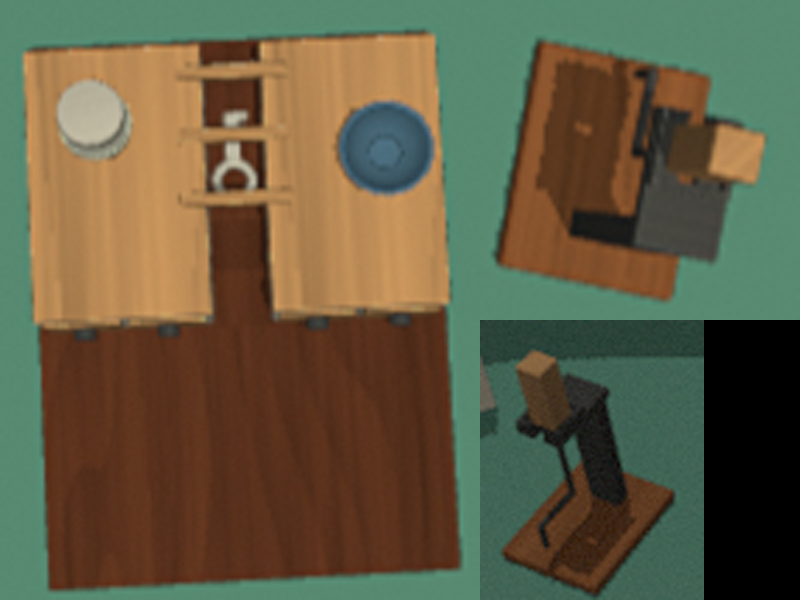

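Crop (top view enlarged):
- **Board:** front corners at crop (50,588) and (460,568).
- **Chest tops:** corners at (25,48), (433,33), (450,303) and (36,325).
- **Key:** bow at (235,175), tail at about (235,112).
- **Stand foot:** corners at (543,40), (710,75), (670,300) and (498,265), with the handle top around (739,155).

Next I'll fit the poses.

```bash
cat > h.py <<'E'
import numpy as np,pickle,cv2
from scipy.optimize import least_squares
def proj(c,X):
    P=np.atleast_2d(X)@np.array(c["R"]).T+np.array(c["t"]); return P[:,:2]/P[:,2:]*[c["fx"],c["fy"]]+[c["cx"],c["cy"]]
def back(c,uv,z):
    R=np.array(c["R"]);o=-R.T@c["t"];d=R.T@[(uv[0]-c["cx"])/c["fx"],(uv[1]-c["cy"])/c["fy"],1];return o+d*(z-o[2])/d[2]
def w(p,X):
    X=np.atleast_2d(X).astype(float)/1000;a=p[2];r=np.array([[np.cos(a),-np.sin(a),0],[np.sin(a),np.cos(a),0],[0,0,1]]);return X@r.T+[p[0],p[1],0]
def fit(obs,p0):
    f=lambda p:np.concatenate([(proj(c,w(p,X))-uv).ravel() for c,X,uv in obs])
    s=least_squares(f,p0,loss="soft_l1");return s.x,np.round(f(s.x).reshape(-1,2),1)
E
python3 - <<'E'
from h import *
D=pickle.load(open("cams0.pkl","rb"));t=D["top"];s=D["scene"]
A=lambda u:np.array(u,float)/(480/140)+[195,125]
B=lambda u:(np.array(u,float)-[480,0])/4+[390,215]
C=lambda u:(np.array(u,float)-[480,320])/2.8+[130,120]
X=[[-220,135,6],[-220,-135,6],[120,135,80],[120,-135,80],[-50,-135,80],[-50,135,80]]
uv=A([[50,588],[460,568],[25,48],[433,33],[450,303],[36,325]])
p,r=fit([(t,X,uv)],[.5,.05,0]);print("chest top",p,np.degrees(p[2]),r.tolist())
Xs=[[-220,135,6],[-220,-135,6],[140,135,6],[140,-135,6]];print("scene pred",proj(s,w(p,Xs)).round(1).tolist())
sl=w(p,[[22,0,82],[62,0,82],[102,0,82]]);print("slats pred crop",((proj(t,sl)-[195,125])*480/140).round(0).tolist())
F=[[65,50,12],[65,-50,12],[-65,-50,12],[-65,50,12]]
q,r=fit([(t,F,B([[543,40],[710,75],[670,300],[498,265]]))],[.45,-.3,-.2]);print("stand",q,np.degrees(q[2]),r.tolist())
print("scene foot pred crop",((proj(s,w(q,F))-[130,120])*2.8+[480,320]).round(0).tolist())
H=[[12,12,205],[12,-12,205],[-12,-12,205],[-12,12,205]]
print("handle top pred",((proj(t,w(q,H))-[390,215])*4+[480,0]).round(0).tolist(),((proj(s,w(q,H))-[130,120])*2.8+[480,320]).round(0).tolist())
for n,u in(("bow",[235,175]),("tail",[236,112])):
    P=back(t,A(u),.011); d=P[:2]-p[:2];a=p[2];print(n,P,"chest mm",1000*np.array([d[0]*np.cos(a)+d[1]*np.sin(a),-d[0]*np.sin(a)+d[1]*np.cos(a)]))
E
```

```text
chest top [0.63510767 0.02233738 0.03322407] 1.903598813692525 [[-0.5, 0.5], [0.5, 0.4], [-2.8, 0.5], [4.0, -0.2], [3.4, -0.3], [-3.4, -1.1]]
scene pred [[361.6, 200.9], [255.9, 185.1], [344.4, 332.9], [215.9, 309.4]]
slats pred crop [[239.0, 196.0], [236.0, 132.0], [233.0, 69.0]]
stand [ 0.49233092 -0.32789243 -0.2216307 ] -12.698503616536357 [[-0.8, -0.4], [0.6, -0.0], [0.4, 0.5], [-0.2, -0.0]]
scene foot pred crop [[592.0, 586.0], [497.0, 547.0], [583.0, 453.0], [674.0, 487.0]]
handle top pred [[712.0, 143.0], [763.0, 154.0], [754.0, 204.0], [703.0, 194.0]] [[545.0, 365.0], [520.0, 356.0], [538.0, 338.0], [563.0, 347.0]]
bow [0.68097398 0.02570653 0.011     ] chest mm [45.9529124  1.843709 ]
tail [0.72326135 0.02460204 0.011     ] chest mm [88.18025491 -0.66486933]
```

The handle top appears about 10 mm further along the stand's +x than a centred foot would put it. I'll refine that with the handle's top face and then approach.

```bash
cat >> h.py <<'E'
from scipy.spatial.transform import Rotation as Ro
def go(x,y,z,yaw,o=None,base=None):
    """shift from measured pose (or base=(pos,yaw)) in tool axes mm / rad"""
    if base is None:
        from cell import sensors
        o=sensors.get_obs();R=Ro.from_euler("xyz",o["tool_rot"],degrees=True);P=o["tool_pos"]
    else: R=Ro.from_euler("xyz",[180,0,base[1]],degrees=True);P=np.array(base[0])
    d=R.inv().apply(np.array([x,y,z])-P)*1000
    rv=(R.inv()*Ro.from_euler("xyz",[180,0,yaw],degrees=True)).as_rotvec()
    print("shift",d.round(1),"rot",rv.round(3))
E
python3 - <<'E'
from h import *
D=pickle.load(open("cams0.pkl","rb"));t=D["top"];s=D["scene"]
B=lambda u:(np.array(u,float)-[480,0])/4+[390,215]
C=lambda u:(np.array(u,float)-[480,320])/2.8+[130,120]
print(back(t,B([739,154]),.205),back(s,C([537,362]),.205))
go(.502,-.33,.24,-12.7)
E
```

```text
[ 0.50143676 -0.33109921  0.205     ] [ 0.50441752 -0.32650191  0.205     ]
shift [ 406.2 -207.   -10. ] rot [-0.001  0.     0.468]
```

>>> drive_tool --moves '[{"x": 50, "y": -26, "z": -10, "rz": 0.1}, {"x": 100, "y": -52, "z": -10, "rz": 0.2}, {"x": 150, "y": -78, "z": -10, "rz": 0.3}, {"x": 200, "y": -104, "z": -10, "rz": 0.4}, {"x": 250, "y": -130, "z": -10, "rz": 0.468}, {"x": 300, "y": -155, "z": -10, "rz": 0.468}, {"x": 350, "y": -180, "z": -10, "rz": 0.468}, {"x": 390, "y": -200, "z": -10, "rz": 0.468}, {"x": 406, "y": -207, "z": -10, "rz": 0.468}, {"x": 406, "y": -207, "z": -10, "rz": 0.468}, {"x": 406, "y": -207, "z": -10, "rz": 0.468}]'

```text
invalid input at $.moves[0]: expected keys x, y, z, rx, ry, rz, fingers
```

```bash
python3 - <<'E'
from h import *
from cell import sensors,vision
o=sensors.get_obs();print(o["time_s"],o["tool_pos"],o["tool_rot"],o["force"],o["qpos"])
c=vision.read_camera("wrist");pickle.dump(c,open("w1.pkl","wb"));cv2.imwrite("pics/w1.png",c["image"][:,:,::-1])
for q in[(.503,-.329,-.2216)]:
    print(proj(c,w(q,[[12,12,205],[12,-12,205],[-12,-12,205],[-12,12,205],[45,0,30]])).round(0).tolist())
E
```

```text
0.15 [ 0.15863306 -0.62995114  0.22974765] [-1.79920205e+02  5.63091975e-03  1.41417820e+01] [-0.36859656  0.14542449 -0.23919276] [76.67047631 18.42836384 -4.01719132 83.15610588  1.29626369 78.54061494
 -3.25890537]
[[-436.0, -1119.0], [-345.0, -1045.0], [-344.0, -912.0], [-430.0, -978.0], [65.0, -329.0]]
```

View pics/w1.png

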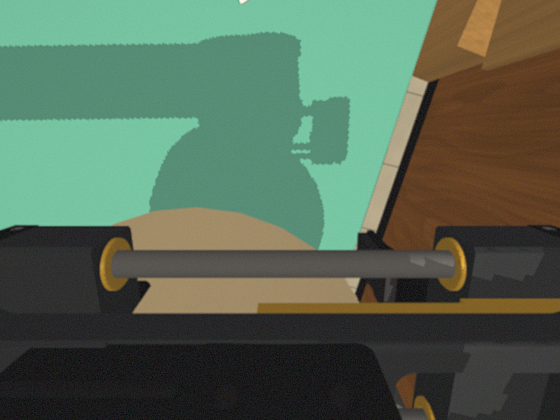

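The call needs every key. The wrist view only shows the lamp shade and shadows. The straight path passes over the picture frame, so I'll go higher.

>>> drive_tool --moves '[{"x": 0, "y": 0, "z": -50, "rx": 0, "ry": 0, "rz": 0, "fingers": -1}, {"x": 20, "y": -10, "z": -100, "rx": 0, "ry": 0, "rz": 0.1, "fingers": -1}, {"x": 70, "y": -36, "z": -110, "rx": 0, "ry": 0, "rz": 0.2, "fingers": -1}, {"x": 120, "y": -62, "z": -110, "rx": 0, "ry": 0, "rz": 0.3, "fingers": -1}, {"x": 170, "y": -88, "z": -110, "rx": 0, "ry": 0, "rz": 0.4, "fingers": -1}, {"x": 220, "y": -112, "z": -110, "rx": 0, "ry": 0, "rz": 0.468, "fingers": -1}, {"x": 270, "y": -138, "z": -110, "rx": 0, "ry": 0, "rz": 0.468, "fingers": -1}, {"x": 320, "y": -163, "z": -110, "rx": 0, "ry": 0, "rz": 0.468, "fingers": -1}, {"x": 365, "y": -186, "z": -100, "rx": 0, "ry": 0, "rz": 0.468, "fingers": -1}, {"x": 395, "y": -202, "z": -70, "rx": 0, "ry": 0, "rz": 0.468, "fingers": -1}, {"x": 406, "y": -207, "z": -30, "rx": 0, "ry": 0, "rz": 0.468, "fingers": -1}, {"x": 406, "y": -207, "z": -15, "rx": 0, "ry": 0, "rz": 0.468, "fingers": -1}, {"x": 406, "y": -207, "z": -15, "rx": 0, "ry": 0, "rz": 0.468, "fingers": -1}, {"x": 406, "y": -207, "z": -15, "rx": 0, "ry": 0, "rz": 0.468, "fingers": -1}]'

```text
time_s: 1.95
tool_pos: [0.5019, -0.332, 0.2474]
tool_rot: [179.9, -0.1, -12.8]
force: [0.0, 0.0, -0.1]
grip_width: 0.0868
grasp_force: 0.0
```

```bash
python3 - <<'E'
from h import *
from cell import sensors,vision
o=sensors.get_obs();print(o["time_s"],o["tool_pos"],o["tool_rot"],o["force"],o["qpos"])
c=vision.read_camera("wrist");pickle.dump(c,open("w1.pkl","wb"));cv2.imwrite("pics/w2.png",c["image"][:,:,::-1])
for q in[(.503,-.329,-.2216)]:
    print(proj(c,w(q,[[12,12,205],[12,-12,205],[-12,-12,205],[-12,12,205],[45,0,30]])).round(0).tolist())
E
```

```text
1.95 [ 0.50187362 -0.33196962  0.24737151] [ 1.79916321e+02 -1.36612985e-01 -1.27869651e+01] [ 0.0337948   0.00463383 -0.11155795] [ 46.28316994  12.89504017 -18.09132471  88.61323102   4.09257327
  78.98224562 -74.94031458]
[[261.0, 212.0], [295.0, 212.0], [295.0, 245.0], [261.0, 245.0], [280.0, 150.0]]
```

View pics/w2.png

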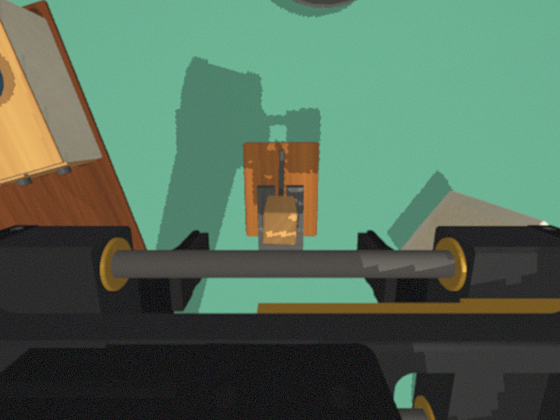

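The wrist view shows the handle's top face at about cols 263–298, rows 213–245, within 2 mm of the prediction. The toe is at (282,150), so the yaw agrees too. Next I descend and grip.

>>> drive_tool --moves '[{"x": 0.5, "y": -1.5, "z": 15, "rx": 0, "ry": 0, "rz": 0, "fingers": -1}, {"x": 0.5, "y": -1.5, "z": 35, "rx": 0, "ry": 0, "rz": 0, "fingers": -1}, {"x": 0.5, "y": -1.5, "z": 55, "rx": 0, "ry": 0, "rz": 0, "fingers": -1}, {"x": 0.5, "y": -1.5, "z": 70, "rx": 0, "ry": 0, "rz": 0, "fingers": -1}, {"x": 0.5, "y": -1.5, "z": 78, "rx": 0, "ry": 0, "rz": 0, "fingers": -1}, {"x": 0.5, "y": -1.5, "z": 78, "rx": 0, "ry": 0, "rz": 0, "fingers": 0.3}, {"x": 0.5, "y": -1.5, "z": 78, "rx": 0, "ry": 0, "rz": 0, "fingers": 0.5}, {"x": 0.5, "y": -1.5, "z": 78, "rx": 0, "ry": 0, "rz": 0, "fingers": 1}, {"x": 0.5, "y": -1.5, "z": 78, "rx": 0, "ry": 0, "rz": 0, "fingers": 1}, {"x": 0.5, "y": -1.5, "z": 78, "rx": 0, "ry": 0, "rz": 0, "fingers": 1}, {"x": 0.5, "y": -1.5, "z": 78, "rx": 0, "ry": 0, "rz": 0, "fingers": 1}, {"x": 0.5, "y": -1.5, "z": 78, "rx": 0, "ry": 0, "rz": 0, "fingers": 1}]' --force 50

```text
time_s: 3.5
tool_pos: [0.5027, -0.3291, 0.1675]
tool_rot: [180.0, 0.0, -12.7]
force: [1.0, 0.0, 0.5]
grip_width: 0.0251
grasp_force: 0.5
```

>>> drive_tool --moves '[{"x": 0, "y": 0, "z": 0, "rx": 0, "ry": 0, "rz": 0, "fingers": 1}, {"x": 0, "y": 0, "z": 0, "rx": 0, "ry": 0, "rz": 0, "fingers": 1}, {"x": 0, "y": 0, "z": 0, "rx": 0, "ry": 0, "rz": 0, "fingers": 1}, {"x": 0, "y": 0, "z": 0, "rx": 0, "ry": 0, "rz": 0, "fingers": 1}]' --force 50

```text
time_s: 4.0
tool_pos: [0.5027, -0.3292, 0.1676]
tool_rot: [180.0, -0.0, -12.7]
force: [-0.2, -0.0, -0.2]
grip_width: 0.0235
grasp_force: 49.9
```

>>> drive_tool --moves '[{"x": 0, "y": 0, "z": -5, "rx": 0, "ry": 0, "rz": 0, "fingers": 1}, {"x": 0, "y": 0, "z": -12, "rx": 0, "ry": 0, "rz": 0, "fingers": 1}, {"x": 5, "y": 0, "z": -12, "rx": 0, "ry": 0, "rz": 0, "fingers": 1}, {"x": 20, "y": 0, "z": -12, "rx": 0, "ry": 0, "rz": 0, "fingers": 1}, {"x": 40, "y": 0, "z": -12, "rx": 0, "ry": 0, "rz": 0, "fingers": 1}, {"x": 60, "y": 0, "z": -15, "rx": 0, "ry": 0, "rz": 0, "fingers": 1}, {"x": 65, "y": 0, "z": -40, "rx": 0, "ry": 0, "rz": 0, "fingers": 1}, {"x": 65, "y": 0, "z": -80, "rx": 0, "ry": 0, "rz": 0, "fingers": 1}, {"x": 65, "y": 0, "z": -95, "rx": 0, "ry": 0, "rz": 0, "fingers": 1}, {"x": 65, "y": 0, "z": -95, "rx": 0, "ry": 0, "rz": 0, "fingers": 1}]'

```text
time_s: 5.25
tool_pos: [0.567, -0.3434, 0.2631]
tool_rot: [180.0, -0.1, -12.7]
force: [0.0, -0.0, -1.5]
grip_width: 0.0237
grasp_force: 49.9
```

```bash
python3 - <<'E'
from h import *
go(.520,.0185,.23,1.9)
E
```

```text
shift [-125.2 -342.9   32.7] rot [ 0.001 -0.002 -0.254]
```

>>> drive_tool --moves '[{"x": -10, "y": -25, "z": 0, "rx": 0, "ry": 0, "rz": 0, "fingers": 1}, {"x": -28, "y": -75, "z": 0, "rx": 0, "ry": 0, "rz": -0.05, "fingers": 1}, {"x": -46, "y": -125, "z": 0, "rx": 0, "ry": 0, "rz": -0.1, "fingers": 1}, {"x": -64, "y": -175, "z": 0, "rx": 0, "ry": 0, "rz": -0.15, "fingers": 1}, {"x": -82, "y": -225, "z": 0, "rx": 0, "ry": 0, "rz": -0.2, "fingers": 1}, {"x": -100, "y": -275, "z": 10, "rx": 0, "ry": 0, "rz": -0.254, "fingers": 1}, {"x": -115, "y": -315, "z": 20, "rx": 0, "ry": 0, "rz": -0.254, "fingers": 1}, {"x": -123, "y": -337, "z": 30, "rx": 0, "ry": 0, "rz": -0.254, "fingers": 1}, {"x": -125, "y": -343, "z": 33, "rx": 0, "ry": 0, "rz": -0.254, "fingers": 1}, {"x": -125, "y": -343, "z": 33, "rx": 0, "ry": 0, "rz": -0.254, "fingers": 1}]'

```text
time_s: 6.5
tool_pos: [0.5191, 0.018, 0.2286]
tool_rot: [180.0, 0.1, 1.9]
force: [-0.1, -0.3, -0.5]
grip_width: 0.0233
grasp_force: 49.9
```

```bash
python3 - <<'E'
from h import *
from cell import sensors,vision
o=sensors.get_obs();print(o["tool_pos"],o["tool_rot"],o["force"],o["qpos"].round(1))
c=vision.read_camera("wrist");s=vision.read_camera("scene");t=vision.read_camera("top");pickle.dump((c,s,t),open("w3.pkl","wb"))
a=cv2.resize(c["image"][:260,130:430],None,fx=1.6,fy=1.6,interpolation=cv2.INTER_CUBIC)
b=cv2.resize(s["image"][160:340,210:370],(320,360),interpolation=cv2.INTER_CUBIC)
im=np.zeros((600,800,3),np.uint8);im[:a.shape[0],:480]=a;im[:360,480:]=b
cv2.imwrite("pics/w3.png",im[:,:,::-1])
p=o["tool_pos"];yaw=np.radians(o["tool_rot"][2]);toe=p+[.045*np.cos(yaw),.045*np.sin(yaw),-.1376];print(toe)
print("toe crop wrist",(proj(c,toe)-[130,0])*1.6,"scene",(proj(s,toe)-[210,160])*2+[480,0])
ch=(.6351,.0223,.0332)
for X in([-50,19,80],[-50,-19,80],[-50,19,6],[-50,-19,6],[26,0,82],[18,0,82],[46,1.8,11]):
    W=w(ch,X);print(X,((proj(c,W)-[130,0])*1.6).round(),((proj(s,W)-[210,160])*2+[480,0]).round())
E
```

```text
[0.51906364 0.01798277 0.22859379] [1.79979514e+02 9.20102197e-02 1.86154836e+00] [-0.07547575 -0.29534837 -0.45807442] [ 26.9   4.4 -33.2 100.6   2.5  75.9 -95. ]
[0.5640399  0.01944457 0.09099379]
toe crop wrist [[243.97844947 246.95066667]] scene [[656.25301551 113.42286905]]
[-50, 19, 80] [[213. 211.]] [[670. 137.]]
[-50, -19, 80] [[274. 212.]] [[636. 132.]]
[-50, 19, 6] [[219. 212.]] [[668. 177.]]
[-50, -19, 6] [[268. 212.]] [[635. 171.]]
[26, 0, 82] [[243.  77.]] [[640. 190.]]
[18, 0, 82] [[243.  92.]] [[641. 184.]]
[46, 1.8, 11] [[241.  74.]] [[637. 242.]]
```

View pics/w3.png

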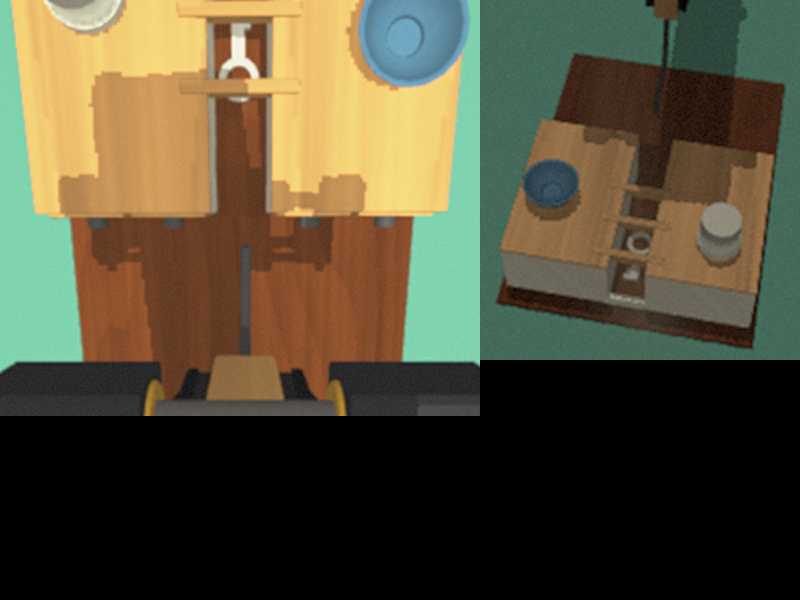

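The wrist crop shows the toe tip at (246,246), as predicted, about 1.5 mm to the -y side of the gap's middle. The key's bow is near (239,75), which matches chest x of about 46 and y of about +2.5. Now I'll feel for the floor at chest x -71.

>>> drive_tool --moves '[{"x": 0, "y": -1.5, "z": 25, "rx": 0, "ry": 0, "rz": 0, "fingers": 1}, {"x": 0, "y": -1.5, "z": 55, "rx": 0, "ry": 0, "rz": 0, "fingers": 1}, {"x": 0, "y": -1.5, "z": 74, "rx": 0, "ry": 0, "rz": 0, "fingers": 1}, {"x": 0, "y": -1.5, "z": 80, "rx": 0, "ry": 0, "rz": 0, "fingers": 1}, {"x": 0, "y": -1.5, "z": 81, "rx": 0, "ry": 0, "rz": 0, "fingers": 1}, {"x": 0, "y": -1.5, "z": 81, "rx": 0, "ry": 0, "rz": 0, "fingers": 1}, {"x": 0, "y": -1.5, "z": 81, "rx": 0, "ry": 0, "rz": 0, "fingers": 1}]'

```text
time_s: 7.52
tool_pos: [0.52, 0.0203, 0.1494]
tool_rot: [180.0, -0.1, 1.9]
force: [-0.4, 0.1, -1.9]
grip_width: 0.0237
grasp_force: 49.9
```

>>> drive_tool --moves '[{"x": 0, "y": 0, "z": 1, "rx": 0, "ry": 0, "rz": 0, "fingers": 1}, {"x": 0, "y": 0, "z": 2, "rx": 0, "ry": 0, "rz": 0, "fingers": 1}, {"x": 0, "y": 0, "z": 2, "rx": 0, "ry": 0, "rz": 0, "fingers": 1}]'

```text
time_s: 7.9
tool_pos: [0.5193, 0.0202, 0.1464]
tool_rot: [180.0, 0.0, 1.9]
force: [-0.6, -0.6, -2.4]
grip_width: 0.0236
grasp_force: 49.9
```

>>> drive_tool --moves '[{"x": 0, "y": 0, "z": 1, "rx": 0, "ry": 0, "rz": 0, "fingers": 1}, {"x": 0, "y": 0, "z": 1, "rx": 0, "ry": 0, "rz": 0, "fingers": 1}]'

```text
time_s: 8.15
tool_pos: [0.5193, 0.0202, 0.1454]
tool_rot: [180.0, 0.0, 1.9]
force: [0.2, 1.5, -1.5]
grip_width: 0.0241
grasp_force: 49.9
```

>>> drive_tool --moves '[{"x": 0, "y": 0, "z": 1, "rx": 0, "ry": 0, "rz": 0, "fingers": 1}, {"x": 0, "y": 0, "z": 1, "rx": 0, "ry": 0, "rz": 0, "fingers": 1}]'

```text
time_s: 8.4
tool_pos: [0.5193, 0.0202, 0.1444]
tool_rot: [180.0, 0.0, 1.9]
force: [0.4, 0.3, -0.5]
grip_width: 0.0236
grasp_force: 49.9
```

>>> drive_tool --moves '[{"x": 0, "y": 0, "z": 1, "rx": 0, "ry": 0, "rz": 0, "fingers": 1}, {"x": 0, "y": 0, "z": 1, "rx": 0, "ry": 0, "rz": 0, "fingers": 1}]'

```text
time_s: 8.65
tool_pos: [0.5194, 0.0203, 0.1435]
tool_rot: [180.0, -0.0, 1.9]
force: [-0.1, -0.7, -1.8]
grip_width: 0.0238
grasp_force: 49.9
```

>>> drive_tool --moves '[{"x": 0, "y": 0, "z": 1, "rx": 0, "ry": 0, "rz": 0, "fingers": 1}, {"x": 0, "y": 0, "z": 1, "rx": 0, "ry": 0, "rz": 0, "fingers": 1}]'

```text
time_s: 8.9
tool_pos: [0.5195, 0.0203, 0.143]
tool_rot: [180.0, -0.0, 1.9]
force: [-1.4, -0.2, 3.0]
grip_width: 0.0234
grasp_force: 49.9
```

Floor contact is at TCP z of about 0.1432, close to the 0.1436 predicted. I'll check whether the ridge's shading shows in the images I already have.

```bash
python3 - <<'E'
from h import *
ch=(.6351,.0223,.0332)
xs=np.arange(-80,20,3);ys=np.arange(-10,11,2)
D=pickle.load(open("cams0.pkl","rb"));c3=pickle.load(open("w3.pkl","rb"))
for n,c in(("top0",D["top"]),("scene0",D["scene"]),("wrist3",c3[0])):
    g=cv2.cvtColor(c["image"],cv2.COLOR_RGB2GRAY).astype(np.float32);L=[]
    for x in xs:
        m=proj(c,w(ch,[[x,y,6] for y in ys])).astype(np.float32)
        L.append(cv2.remap(g,m[:,:1],m[:,1:],cv2.INTER_LINEAR).mean())
    print(n,[(int(x),int(round(float(v)))) for x,v in zip(xs,L)])
E
```

```text
top0 [(-80, 58), (-77, 59), (-74, 58), (-71, 58), (-68, 58), (-65, 58), (-62, 58), (-59, 58), (-56, 58), (-53, 58), (-50, 57), (-47, 57), (-44, 58), (-41, 58), (-38, 58), (-35, 58), (-32, 58), (-29, 57), (-26, 58), (-23, 58), (-20, 59), (-17, 57), (-14, 53), (-11, 53), (-8, 53), (-5, 53), (-2, 53), (1, 54), (4, 53), (7, 53), (10, 54), (13, 53), (16, 54), (19, 58)]
scene0 [(-80, 47), (-77, 47), (-74, 48), (-71, 48), (-68, 47), (-65, 48), (-62, 48), (-59, 48), (-56, 49), (-53, 48), (-50, 47), (-47, 47), (-44, 47), (-41, 47), (-38, 46), (-35, 50), (-32, 81), (-29, 102), (-26, 99), (-23, 80), (-20, 67), (-17, 63), (-14, 55), (-11, 55), (-8, 53), (-5, 55), (-2, 55), (1, 55), (4, 56), (7, 55), (10, 66), (13, 94), (16, 103), (19, 90)]
wrist3 [(-80, 71), (-77, 67), (-74, 70), (-71, 70), (-68, 70), (-65, 70), (-62, 70), (-59, 70), (-56, 70), (-53, 69), (-50, 68), (-47, 68), (-44, 68), (-41, 68), (-38, 69), (-35, 68), (-32, 68), (-29, 69), (-26, 69), (-23, 69), (-20, 69), (-17, 74), (-14, 79), (-11, 78), (-8, 79), (-5, 80), (-2, 81), (1, 81), (4, 81), (7, 81), (10, 83), (13, 83), (16, 83), (19, 85)]
```

>>> drive_tool --moves '[{"x": 0, "y": 0, "z": -12, "rx": 0, "ry": 0, "rz": 0, "fingers": 1}, {"x": 5, "y": 0, "z": -22, "rx": 0, "ry": 0, "rz": 0, "fingers": 1}, {"x": 25, "y": 0, "z": -22, "rx": 0, "ry": 0, "rz": 0, "fingers": 1}, {"x": 43, "y": 0, "z": -22, "rx": 0, "ry": 0, "rz": 0, "fingers": 1}, {"x": 49, "y": 0, "z": -20, "rx": 0, "ry": 0, "rz": 0, "fingers": 1}, {"x": 49, "y": 0, "z": -18, "rx": 0, "ry": 0, "rz": 0, "fingers": 1}, {"x": 49, "y": 0, "z": -18, "rx": 0, "ry": 0, "rz": 0, "fingers": 1}]'

```text
time_s: 9.78
tool_pos: [0.5676, 0.0219, 0.1602]
tool_rot: [180.0, 0.1, 1.9]
force: [1.4, 0.7, -0.2]
grip_width: 0.0239
grasp_force: 49.9
```

A shading edge puts the crest near chest x -17 to -18, with the back slope reaching far back, so the ridge is tall. I'll feel down onto it.

>>> drive_tool --moves '[{"x": 0, "y": 0, "z": 1, "rx": 0, "ry": 0, "rz": 0, "fingers": 1}, {"x": 0, "y": 0, "z": 2, "rx": 0, "ry": 0, "rz": 0, "fingers": 1}, {"x": 0, "y": 0, "z": 2, "rx": 0, "ry": 0, "rz": 0, "fingers": 1}]'

```text
time_s: 10.15
tool_pos: [0.5682, 0.0218, 0.1585]
tool_rot: [180.0, 0.0, 1.9]
force: [0.1, -0.2, -1.1]
grip_width: 0.0238
grasp_force: 49.9
```

>>> drive_tool --moves '[{"x": 0, "y": 0, "z": 1, "rx": 0, "ry": 0, "rz": 0, "fingers": 1}, {"x": 0, "y": 0, "z": 1, "rx": 0, "ry": 0, "rz": 0, "fingers": 1}]'

```text
time_s: 10.4
tool_pos: [0.5683, 0.0219, 0.1575]
tool_rot: [180.0, 0.0, 1.9]
force: [0.2, -0.2, -1.0]
grip_width: 0.0238
grasp_force: 49.9
```

>>> drive_tool --moves '[{"x": 0, "y": 0, "z": 1, "rx": 0, "ry": 0, "rz": 0, "fingers": 1}, {"x": 0, "y": 0, "z": 1, "rx": 0, "ry": 0, "rz": 0, "fingers": 1}]'

```text
time_s: 10.65
tool_pos: [0.5685, 0.0219, 0.1569]
tool_rot: [180.0, -0.0, 1.9]
force: [0.0, 0.2, 1.8]
grip_width: 0.0234
grasp_force: 49.9
```

Contact at chest x of about -22, 13.9 mm above the floor. I'll probe the back side at about -14.

>>> drive_tool --moves '[{"x": 0, "y": 0, "z": -4, "rx": 0, "ry": 0, "rz": 0, "fingers": 1}, {"x": 8, "y": 0, "z": -4, "rx": 0, "ry": 0, "rz": 0, "fingers": 1}, {"x": 8, "y": 0, "z": -3, "rx": 0, "ry": 0, "rz": 0, "fingers": 1}, {"x": 8, "y": 0, "z": -2, "rx": 0, "ry": 0, "rz": 0, "fingers": 1}, {"x": 8, "y": 0, "z": -2, "rx": 0, "ry": 0, "rz": 0, "fingers": 1}]'

```text
time_s: 11.28
tool_pos: [0.5761, 0.0221, 0.1582]
tool_rot: [180.0, 0.0, 1.9]
force: [-0.7, 0.2, -0.6]
grip_width: 0.0238
grasp_force: 49.9
```

>>> drive_tool --moves '[{"x": 0, "y": 0, "z": 0.5, "rx": 0, "ry": 0, "rz": 0, "fingers": 1}, {"x": 0, "y": 0, "z": 1, "rx": 0, "ry": 0, "rz": 0, "fingers": 1}, {"x": 0, "y": 0, "z": 1, "rx": 0, "ry": 0, "rz": 0, "fingers": 1}]'

```text
time_s: 11.65
tool_pos: [0.5763, 0.0221, 0.1576]
tool_rot: [180.0, -0.0, 1.9]
force: [0.3, -0.4, -0.7]
grip_width: 0.0236
grasp_force: 49.9
```

>>> drive_tool --moves '[{"x": 0, "y": 0, "z": 1, "rx": 0, "ry": 0, "rz": 0, "fingers": 1}, {"x": 0, "y": 0, "z": 1, "rx": 0, "ry": 0, "rz": 0, "fingers": 1}]'

```text
time_s: 11.9
tool_pos: [0.5767, 0.0222, 0.1569]
tool_rot: [180.0, -0.1, 1.9]
force: [-0.3, 0.3, 1.3]
grip_width: 0.0237
grasp_force: 49.9
```

The crest is at TCP x ≈ 0.5726 (chest x -18), about 15.5 mm high. Now I'll rise, go forward under the slats to the key's bow and lower towards the hole.

>>> drive_tool --moves '[{"x": 0, "y": 0, "z": -5, "rx": 0, "ry": 0, "rz": 0, "fingers": 1}, {"x": 0, "y": 0, "z": -9, "rx": 0, "ry": 0, "rz": 0, "fingers": 1}, {"x": 8, "y": 0, "z": -9, "rx": 0, "ry": 0, "rz": 0, "fingers": 1}, {"x": 18, "y": -0.5, "z": -9, "rx": 0, "ry": 0, "rz": 0, "fingers": 1}, {"x": 28, "y": -1, "z": -9, "rx": 0, "ry": 0, "rz": 0, "fingers": 1}, {"x": 38, "y": -1.5, "z": -9, "rx": 0, "ry": 0, "rz": 0, "fingers": 1}, {"x": 48, "y": -1.5, "z": -9, "rx": 0, "ry": 0, "rz": 0, "fingers": 1}, {"x": 56, "y": -1.5, "z": -9, "rx": 0, "ry": 0, "rz": 0, "fingers": 1}, {"x": 60, "y": -1.5, "z": -6, "rx": 0, "ry": 0, "rz": 0, "fingers": 1}, {"x": 60, "y": -1.5, "z": 0, "rx": 0, "ry": 0, "rz": 0, "fingers": 1}, {"x": 60, "y": -1.5, "z": 4, "rx": 0, "ry": 0, "rz": 0, "fingers": 1}, {"x": 60, "y": -1.5, "z": 6, "rx": 0, "ry": 0, "rz": 0, "fingers": 1}, {"x": 60, "y": -1.5, "z": 6, "rx": 0, "ry": 0, "rz": 0, "fingers": 1}]'

```text
time_s: 13.52
tool_pos: [0.636, 0.0255, 0.1504]
tool_rot: [180.0, 0.0, 1.9]
force: [-0.2, -0.0, -0.9]
grip_width: 0.0234
grasp_force: 49.9
```

```bash
python3 - <<'E'
from h import *
from cell import sensors,vision
o=sensors.get_obs();p=o["tool_pos"];print(p,o["tool_rot"])
c=vision.read_camera("wrist");s=vision.read_camera("scene");t=vision.read_camera("top")
a=cv2.resize(c["image"][60:240,220:340],(400,600),interpolation=cv2.INTER_CUBIC)
b=cv2.resize(s["image"][220:340,240:320],(400,600),interpolation=cv2.INTER_CUBIC)
im=np.hstack([a,b]);cv2.imwrite("pics/w4.png",np.clip(im[:,:,::-1].astype(float)*1.5,0,255).astype(np.uint8))
toe=p+[.045,.0015,-.1376];print((proj(c,toe)-[220,60])*10/3,(proj(s,toe)-[240,220])*5+[400,0])
E
```

```text
[0.63602752 0.02549318 0.15039584] [1.79986260e+02 1.89908798e-02 1.87852421e+00]
[[208.39530109 315.02995281]] [[646.44462973 304.50398609]]
```

View pics/w4.png

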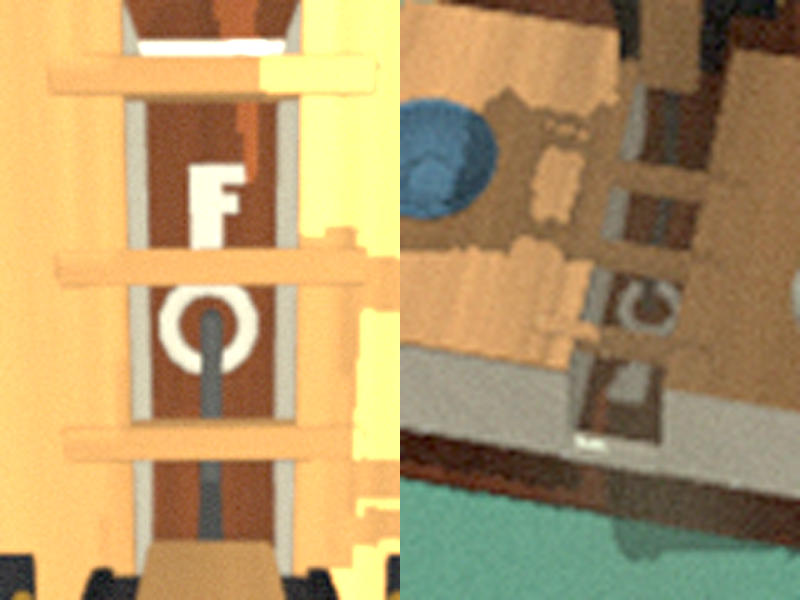

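The toe at (210,318) sits over the ring's hole, centred at (209,325). I'll lower into it.

>>> drive_tool --moves '[{"x": -1, "y": 0, "z": 1, "rx": 0, "ry": 0, "rz": 0, "fingers": 1}, {"x": -1, "y": 0, "z": 3, "rx": 0, "ry": 0, "rz": 0, "fingers": 1}, {"x": -1, "y": 0, "z": 3, "rx": 0, "ry": 0, "rz": 0, "fingers": 1}]'

```text
time_s: 14.05
tool_pos: [0.6351, 0.0255, 0.1473]
tool_rot: [180.0, 0.0, 1.9]
force: [0.8, 0.5, -1.3]
grip_width: 0.0235
grasp_force: 49.9
```

>>> drive_tool --moves '[{"x": 0, "y": 0, "z": 1, "rx": 0, "ry": 0, "rz": 0, "fingers": 1}, {"x": 0, "y": 0, "z": 2, "rx": 0, "ry": 0, "rz": 0, "fingers": 1}, {"x": 0, "y": 0, "z": 2, "rx": 0, "ry": 0, "rz": 0, "fingers": 1}]'

```text
time_s: 14.42
tool_pos: [0.6352, 0.0255, 0.1454]
tool_rot: [180.0, 0.0, 1.9]
force: [0.8, 0.2, -1.3]
grip_width: 0.0238
grasp_force: 49.9
```

The toe is in the hole, 2 mm above the floor. I'll draw along the flat to the foot of the ridge.

>>> drive_tool --moves '[{"x": -1, "y": 0, "z": 0.8, "rx": 0, "ry": 0, "rz": 0, "fingers": 1}, {"x": -4, "y": 0, "z": 0.8, "rx": 0, "ry": 0, "rz": 0, "fingers": 1}, {"x": -7, "y": 0, "z": 0.8, "rx": 0, "ry": 0, "rz": 0, "fingers": 1}, {"x": -10, "y": 0, "z": 0.8, "rx": 0, "ry": 0, "rz": 0, "fingers": 1}, {"x": -13, "y": 0, "z": 0.8, "rx": 0, "ry": 0, "rz": 0, "fingers": 1}, {"x": -16, "y": 0.3, "z": 0.8, "rx": 0, "ry": 0, "rz": 0, "fingers": 1}, {"x": -19, "y": 0.5, "z": 0.8, "rx": 0, "ry": 0, "rz": 0, "fingers": 1}, {"x": -22, "y": 0.8, "z": 0.8, "rx": 0, "ry": 0, "rz": 0, "fingers": 1}, {"x": -22, "y": 0.8, "z": 0.8, "rx": 0, "ry": 0, "rz": 0, "fingers": 1}]'

```text
time_s: 15.55
tool_pos: [0.6136, 0.024, 0.1452]
tool_rot: [180.0, -0.1, 1.9]
force: [0.3, 0.1, -0.9]
grip_width: 0.0237
grasp_force: 49.9
```

>>> drive_tool --moves '[{"x": -3, "y": 0, "z": 0, "rx": 0, "ry": 0, "rz": 0, "fingers": 1}, {"x": -6, "y": 0, "z": -0.5, "rx": 0, "ry": 0, "rz": 0, "fingers": 1}, {"x": -9, "y": 0, "z": -1.7, "rx": 0, "ry": 0, "rz": 0, "fingers": 1}, {"x": -12, "y": 0, "z": -3, "rx": 0, "ry": 0, "rz": 0, "fingers": 1}, {"x": -15, "y": 0, "z": -4.3, "rx": 0, "ry": 0, "rz": 0, "fingers": 1}, {"x": -18, "y": 0.2, "z": -5.5, "rx": 0, "ry": 0, "rz": 0, "fingers": 1}, {"x": -18, "y": 0.2, "z": -5.5, "rx": 0, "ry": 0, "rz": 0, "fingers": 1}]'

```text
time_s: 16.42
tool_pos: [0.5951, 0.0232, 0.1504]
tool_rot: [180.0, 0.0, 1.9]
force: [4.3, -0.2, 1.3]
grip_width: 0.024
grasp_force: 49.9
```

```bash
python3 - <<'E'
from h import *
from cell import sensors,vision
o=sensors.get_obs();print(o["tool_pos"],o["force"],o["wrist_torque"])
c=vision.read_camera("wrist");s=vision.read_camera("scene")
a=cv2.resize(c["image"][60:240,220:340],(400,600),interpolation=cv2.INTER_CUBIC)
b=cv2.resize(s["image"][220:340,240:320],(400,600),interpolation=cv2.INTER_CUBIC)
cv2.imwrite("pics/w5.png",np.clip(np.hstack([a,b])[:,:,::-1].astype(float)*1.5,0,255).astype(np.uint8))
E
```

```text
[0.59506447 0.02322395 0.15043628] [ 4.28340027 -0.21104683  1.30360721] [ 0.06361273 -1.48457902  0.01781214]
```

View pics/w5.png

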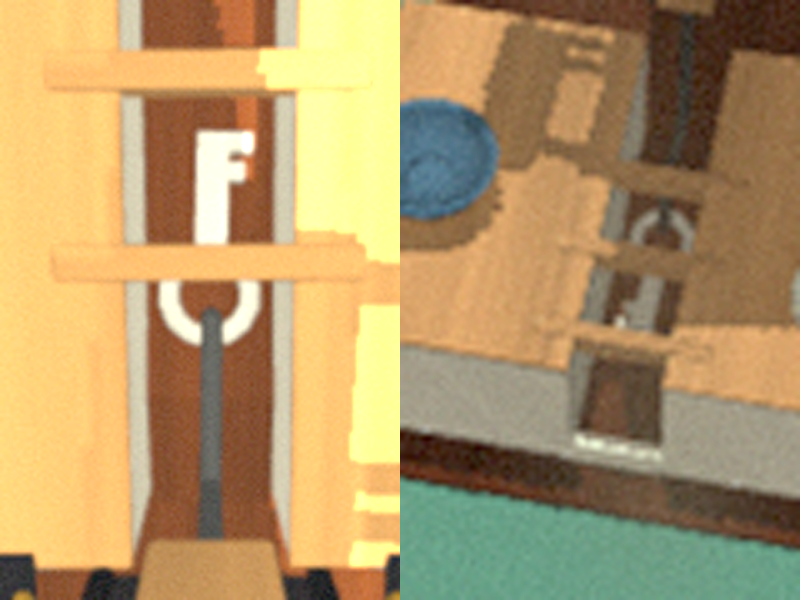

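The ring is on the back slope with the toe in its front edge, but there is 4 N of resistance. I'll ease the toe up a little and read the force again.

>>> drive_tool --moves '[{"x": 0, "y": 0, "z": -0.8, "rx": 0, "ry": 0, "rz": 0, "fingers": 1}, {"x": 0, "y": 0, "z": -1.2, "rx": 0, "ry": 0, "rz": 0, "fingers": 1}, {"x": 0, "y": 0, "z": -1.2, "rx": 0, "ry": 0, "rz": 0, "fingers": 1}]'

```text
time_s: 16.9
tool_pos: [0.5945, 0.0232, 0.1509]
tool_rot: [180.0, 0.1, 1.9]
force: [2.3, 0.4, 0.6]
grip_width: 0.0239
grasp_force: 49.9
```

>>> drive_tool --moves '[{"x": 0, "y": 0, "z": -0.6, "rx": 0, "ry": 0, "rz": 0, "fingers": 1}, {"x": 0, "y": 0, "z": -1, "rx": 0, "ry": 0, "rz": 0, "fingers": 1}, {"x": 0, "y": 0, "z": -1, "rx": 0, "ry": 0, "rz": 0, "fingers": 1}]'

```text
time_s: 17.27
tool_pos: [0.5943, 0.0232, 0.1518]
tool_rot: [180.0, 0.1, 1.9]
force: [0.7, -0.3, -1.9]
grip_width: 0.0237
grasp_force: 49.9
```

>>> drive_tool --moves '[{"x": -2, "y": 0, "z": -0.8, "rx": 0, "ry": 0, "rz": 0, "fingers": 1}, {"x": -4, "y": 0, "z": -1.7, "rx": 0, "ry": 0, "rz": 0, "fingers": 1}, {"x": -6, "y": 0, "z": -2.5, "rx": 0, "ry": 0, "rz": 0, "fingers": 1}, {"x": -8, "y": 0, "z": -3.4, "rx": 0, "ry": 0, "rz": 0, "fingers": 1}, {"x": -8, "y": 0, "z": -3.4, "rx": 0, "ry": 0, "rz": 0, "fingers": 1}]'

```text
time_s: 17.9
tool_pos: [0.5872, 0.023, 0.156]
tool_rot: [180.0, 0.0, 1.9]
force: [-0.3, -0.4, -1.0]
grip_width: 0.0236
grasp_force: 49.9
```

```bash
python3 - <<'E'
from h import *
from cell import sensors,vision
o=sensors.get_obs();print(o["tool_pos"],o["force"])
c=vision.read_camera("wrist");s=vision.read_camera("scene")
pickle.dump((c,s),open("w6.pkl","wb"))
W=pickle.load(open("w3.pkl","rb"))
# bright key blob in wrist strip
h=cv2.cvtColor(c["image"][60:240,258:312],cv2.COLOR_RGB2HSV);m=(h[...,1]<45)&(h[...,2]>150)
n,l,st,ce=cv2.connectedComponentsWithStats(m.astype(np.uint8));print([(s_+[258,60,0,0,0]).tolist() for s_ in st[1:] if s_[4]>15])
E
```

```text
[0.58715641 0.02296336 0.15597898] [-0.29222883 -0.38847175 -1.03041457]
[[279, 103, 16, 19, 228], [268, 134, 29, 30, 356]]
```

The key is following: the ring is in the same place relative to the toe. Continuing.

>>> drive_tool --moves '[{"x": -2, "y": 0, "z": -0.2, "rx": 0, "ry": 0, "rz": 0, "fingers": 1}, {"x": -4, "y": 0, "z": -0.9, "rx": 0, "ry": 0, "rz": 0, "fingers": 1}, {"x": -6, "y": 0, "z": -1.8, "rx": 0, "ry": 0, "rz": 0, "fingers": 1}, {"x": -8, "y": 0, "z": -2.6, "rx": 0, "ry": 0, "rz": 0, "fingers": 1}, {"x": -10, "y": 0, "z": -3.5, "rx": 0, "ry": 0, "rz": 0, "fingers": 1}, {"x": -12, "y": 0, "z": -4.3, "rx": 0, "ry": 0, "rz": 0, "fingers": 1}, {"x": -12, "y": 0, "z": -4.3, "rx": 0, "ry": 0, "rz": 0, "fingers": 1}]'

```text
time_s: 18.88
tool_pos: [0.575, 0.0225, 0.1601]
tool_rot: [180.0, 0.0, 1.9]
force: [-0.3, -0.6, -1.3]
grip_width: 0.0241
grasp_force: 49.9
```

```bash
cat > k.py <<'E'
from h import *
from cell import sensors,vision
o=sensors.get_obs();print(o["tool_pos"],o["force"])
c=vision.read_camera("wrist")
h=cv2.cvtColor(c["image"][60:240,258:312],cv2.COLOR_RGB2HSV);m=(h[...,1]<45)&(h[...,2]>150)
n,l,st,ce=cv2.connectedComponentsWithStats(m.astype(np.uint8));print([(s_+[258,60,0,0,0]).tolist() for s_ in st[1:] if s_[4]>15])
E
python3 k.py
```

```text
[0.57501596 0.02254845 0.16010287] [-0.25046268 -0.63217572 -1.32130413]
[[268, 118, 29, 46, 485]]
```

>>> drive_tool --moves '[{"x": -3, "y": 0, "z": -0.7, "rx": 0, "ry": 0, "rz": 0, "fingers": 1}, {"x": -5, "y": 0, "z": -0.3, "rx": 0, "ry": 0, "rz": 0, "fingers": 1}, {"x": -8, "y": 0, "z": 1, "rx": 0, "ry": 0, "rz": 0, "fingers": 1}, {"x": -11, "y": 0, "z": 2.3, "rx": 0, "ry": 0, "rz": 0, "fingers": 1}, {"x": -14, "y": 0, "z": 3.6, "rx": 0, "ry": 0, "rz": 0, "fingers": 1}, {"x": -14, "y": 0, "z": 3.6, "rx": 0, "ry": 0, "rz": 0, "fingers": 1}]'

```text
time_s: 19.68
tool_pos: [0.5607, 0.022, 0.1562]
tool_rot: [180.0, 0.1, 1.9]
force: [-0.1, -0.9, -1.4]
grip_width: 0.0236
grasp_force: 49.9
```

```bash
python3 k.py
```

```text
[0.56068988 0.02203537 0.15620561] [-0.09191151 -0.86285852 -1.37071232]
[[268, 100, 29, 64, 744]]
```

>>> drive_tool --moves '[{"x": -3, "y": 0, "z": 1.3, "rx": 0, "ry": 0, "rz": 0, "fingers": 1}, {"x": -6, "y": 0, "z": 2.6, "rx": 0, "ry": 0, "rz": 0, "fingers": 1}, {"x": -9, "y": 0, "z": 3.9, "rx": 0, "ry": 0, "rz": 0, "fingers": 1}, {"x": -12, "y": 0, "z": 5.1, "rx": 0, "ry": 0, "rz": 0, "fingers": 1}, {"x": -12, "y": 0, "z": 5.1, "rx": 0, "ry": 0, "rz": 0, "fingers": 1}]'

```text
time_s: 20.35
tool_pos: [0.5489, 0.0216, 0.1513]
tool_rot: [180.0, 0.0, 1.9]
force: [0.6, -0.1, -1.7]
grip_width: 0.0239
grasp_force: 49.9
```

```bash
python3 k.py
```

```text
[0.5489289  0.02163859 0.15125999] [ 0.58714103 -0.08209208 -1.68323983]
[[258, 81, 5, 33, 87], [268, 102, 29, 61, 725], [304, 126, 4, 22, 42], [303, 149, 4, 17, 34]]
```

>>> drive_tool --moves '[{"x": -3, "y": 0, "z": 1.3, "rx": 0, "ry": 0, "rz": 0, "fingers": 1}, {"x": -6, "y": 0, "z": 2.5, "rx": 0, "ry": 0, "rz": 0, "fingers": 1}, {"x": -9, "y": 0, "z": 3.8, "rx": 0, "ry": 0, "rz": 0, "fingers": 1}, {"x": -12, "y": 0, "z": 5.1, "rx": 0, "ry": 0, "rz": 0, "fingers": 1}, {"x": -15, "y": 0, "z": 5.8, "rx": 0, "ry": 0, "rz": 0, "fingers": 1}, {"x": -19, "y": 0, "z": 6.2, "rx": 0, "ry": 0, "rz": 0, "fingers": 1}, {"x": -23, "y": 0, "z": 6.2, "rx": 0, "ry": 0, "rz": 0, "fingers": 1}, {"x": -23, "y": 0, "z": 6.2, "rx": 0, "ry": 0, "rz": 0, "fingers": 1}]'

```text
time_s: 21.4
tool_pos: [0.5256, 0.0209, 0.1449]
tool_rot: [180.0, 0.1, 1.9]
force: [0.4, 0.1, -1.2]
grip_width: 0.023
grasp_force: 49.9
```

```bash
python3 k.py
```

```text
[0.52555895 0.0209114  0.14492059] [ 0.36503933  0.13571734 -1.17700861]
[[258, 60, 5, 80, 297], [304, 60, 6, 80, 305], [268, 100, 29, 64, 762]]
```

>>> drive_tool --moves '[{"x": -4, "y": 0, "z": 0, "rx": 0, "ry": 0, "rz": 0, "fingers": 1}, {"x": -8, "y": 0, "z": 0, "rx": 0, "ry": 0, "rz": 0, "fingers": 1}, {"x": -12, "y": 0, "z": 0, "rx": 0, "ry": 0, "rz": 0, "fingers": 1}, {"x": -16, "y": 0, "z": 0, "rx": 0, "ry": 0, "rz": 0, "fingers": 1}, {"x": -20, "y": 0, "z": 0, "rx": 0, "ry": 0, "rz": 0, "fingers": 1}, {"x": -24, "y": 0, "z": 0, "rx": 0, "ry": 0, "rz": 0, "fingers": 1}, {"x": -28, "y": 0, "z": 0, "rx": 0, "ry": 0, "rz": 0, "fingers": 1}, {"x": -32, "y": 0, "z": 0, "rx": 0, "ry": 0, "rz": 0, "fingers": 1}, {"x": -36, "y": 0, "z": 0, "rx": 0, "ry": 0, "rz": 0, "fingers": 1}, {"x": -40, "y": 0, "z": 0, "rx": 0, "ry": 0, "rz": 0, "fingers": 1}, {"x": -44, "y": 0, "z": 0, "rx": 0, "ry": 0, "rz": 0, "fingers": 1}, {"x": -48, "y": 0, "z": 0, "rx": 0, "ry": 0, "rz": 0, "fingers": 1}, {"x": -52, "y": 0, "z": 0, "rx": 0, "ry": 0, "rz": 0, "fingers": 1}, {"x": -56, "y": 0, "z": 0, "rx": 0, "ry": 0, "rz": 0, "fingers": 1}, {"x": -60, "y": 0, "z": 0, "rx": 0, "ry": 0, "rz": 0, "fingers": 1}, {"x": -64, "y": 0, "z": 0, "rx": 0, "ry": 0, "rz": 0, "fingers": 1}, {"x": -64, "y": 0, "z": 0, "rx": 0, "ry": 0, "rz": 0, "fingers": 1}]'

```text
time_s: 23.58
tool_pos: [0.4621, 0.0188, 0.1452]
tool_rot: [180.0, 0.0, 1.9]
force: [-0.0, -0.1, -0.2]
grip_width: 0.0237
grasp_force: 49.9
```

```bash
python3 k.py; python3 - <<'E'
from h import *
from cell import vision
s=vision.read_camera("scene");c=vision.read_camera("wrist")
a=cv2.resize(c["image"][60:260,200:360],(400,500),interpolation=cv2.INTER_CUBIC)
b=cv2.resize(s["image"][170:330,215:343],(400,500),interpolation=cv2.INTER_CUBIC)
cv2.imwrite("pics/w7.png",np.clip(np.hstack([a,b])[:,:,::-1].astype(float)*1.5,0,255).astype(np.uint8))
ch=(.6351,.0223,.0332)
for x in(-50,-70,-90,-110,-130):print(x,((proj(c,w(ch,[x,0,8]))-[200,60])*2.5).round())
E
```

```text
[0.46207752 0.01880964 0.1452366 ] [-0.02497957 -0.13371353 -0.18890638]
[[258, 60, 4, 8, 31], [304, 60, 7, 8, 39], [268, 100, 29, 64, 734]]
-50 [[213.  22.]]
-70 [[213.  80.]]
-90 [[212. 136.]]
-110 [[212. 190.]]
-130 [[212. 242.]]
```

View pics/w7.png

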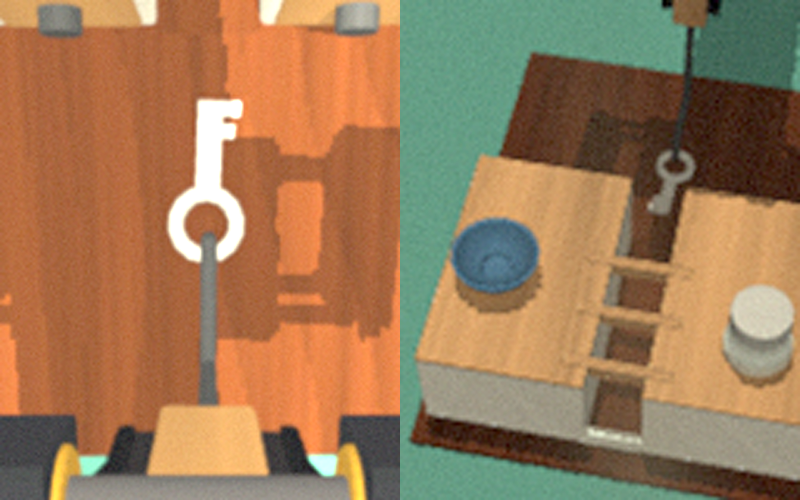

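The key lies flat on the board with its tail about 27 mm in front of the gap. I'll release it and lift straight up, then work out the way back.

>>> drive_tool --moves '[{"x": 3, "y": 0, "z": 0, "rx": 0, "ry": 0, "rz": 0, "fingers": 1}, {"x": 5, "y": 0, "z": 0, "rx": 0, "ry": 0, "rz": 0, "fingers": 1}, {"x": 5, "y": 0, "z": -5, "rx": 0, "ry": 0, "rz": 0, "fingers": 1}, {"x": 5, "y": 0, "z": -20, "rx": 0, "ry": 0, "rz": 0, "fingers": 1}, {"x": 5, "y": 0, "z": -50, "rx": 0, "ry": 0, "rz": 0, "fingers": 1}, {"x": 5, "y": 0, "z": -90, "rx": 0, "ry": 0, "rz": 0, "fingers": 1}, {"x": 5, "y": 0, "z": -118, "rx": 0, "ry": 0, "rz": 0, "fingers": 1}, {"x": 5, "y": 0, "z": -118, "rx": 0, "ry": 0, "rz": 0, "fingers": 1}]'

```text
time_s: 24.72
tool_pos: [0.469, 0.0193, 0.2664]
tool_rot: [179.9, -0.3, 1.9]
force: [-0.0, -0.3, -0.5]
grip_width: 0.0238
grasp_force: 49.9
```

```bash
python3 - <<'E'
from h import *
from cell import vision
go(.566,-.3435,.2631,-12.7)
t=vision.read_camera("top");m=cv2.inRange(cv2.cvtColor(t["image"],cv2.COLOR_RGB2HSV),(0,0,130),(180,60,255));n,l,st,ce=cv2.connectedComponentsWithStats(m)
for s,c in zip(st,ce):
    if 20<s[4]<400 and 200<c[0]<330 and 130<c[1]<300: print(s,back(t,c,.011))
E
```

```text
shift [ 85.  365.7   4.2] rot [ 0.    -0.006  0.255]
[212 149  21  22 342] [0.72064026 0.12070493 0.011     ]
[265 231   7  19  65] [0.5386601  0.01969335 0.011     ]
```

>>> drive_tool --moves '[{"x": 10, "y": 30, "z": 3, "rx": 0, "ry": 0, "rz": 0, "fingers": 1}, {"x": 20, "y": 80, "z": 3, "rx": 0, "ry": 0, "rz": 0.05, "fingers": 1}, {"x": 32, "y": 130, "z": 3, "rx": 0, "ry": 0, "rz": 0.1, "fingers": 1}, {"x": 44, "y": 180, "z": 3, "rx": 0, "ry": 0, "rz": 0.15, "fingers": 1}, {"x": 55, "y": 230, "z": 3, "rx": 0, "ry": 0, "rz": 0.2, "fingers": 1}, {"x": 66, "y": 280, "z": 3, "rx": 0, "ry": 0, "rz": 0.255, "fingers": 1}, {"x": 76, "y": 325, "z": 3, "rx": 0, "ry": 0, "rz": 0.255, "fingers": 1}, {"x": 83, "y": 355, "z": 3, "rx": 0, "ry": 0, "rz": 0.255, "fingers": 1}, {"x": 85, "y": 366, "z": 4, "rx": 0, "ry": 0, "rz": 0.255, "fingers": 1}, {"x": 85, "y": 366, "z": 4, "rx": 0, "ry": 0, "rz": 0.255, "fingers": 1}, {"x": 85, "y": 366, "z": 4, "rx": 0, "ry": 0, "rz": 0.255, "fingers": 1}]'

```text
time_s: 26.15
tool_pos: [0.5646, -0.3418, 0.2592]
tool_rot: [-179.9, 0.0, -12.6]
force: [-0.7, 1.4, -1.2]
grip_width: 0.0233
grasp_force: 49.9
```

```bash
python3 - <<'E'
from h import *
from cell import sensors
for i in range(1):
    o=sensors.get_obs();print(o["tool_pos"],o["tool_rot"])
go(.5027,-.3292,.1676+.012,-12.7)
E
```

```text
[ 0.56462008 -0.34184475  0.25922508] [-1.79943736e+02  2.21786685e-02 -1.25971644e+01]
shift [-63.2   1.2  79.6] rot [-0.001  0.     0.002]
```

>>> drive_tool --moves '[{"x": 0, "y": 0, "z": 20, "rx": 0, "ry": 0, "rz": 0, "fingers": 1}, {"x": 0, "y": 0, "z": 50, "rx": 0, "ry": 0, "rz": 0, "fingers": 1}, {"x": 0, "y": 0, "z": 74, "rx": 0, "ry": 0, "rz": 0, "fingers": 1}, {"x": 0, "y": 0, "z": 80, "rx": 0, "ry": 0, "rz": 0, "fingers": 1}, {"x": 0, "y": 0, "z": 81, "rx": 0, "ry": 0, "rz": 0, "fingers": 1}, {"x": 0, "y": 0, "z": 81, "rx": 0, "ry": 0, "rz": 0, "fingers": 1}, {"x": 0, "y": 0, "z": 81, "rx": 0, "ry": 0, "rz": 0, "fingers": 1}]'

```text
time_s: 27.02
tool_pos: [0.5649, -0.3442, 0.1794]
tool_rot: [180.0, -0.1, -12.7]
force: [-0.2, -0.1, -1.0]
grip_width: 0.024
grasp_force: 49.9
```

```bash
python3 -c "
from h import *
go(.5027,-.3292,.1676+.012,-12.7)"
```

```text
shift [-64.   -0.9  -0.3] rot [ 0.001 -0.002 -0.001]
```

>>> drive_tool --moves '[{"x": 0, "y": -0.9, "z": 0, "rx": 0, "ry": 0, "rz": 0, "fingers": 1}, {"x": -8, "y": -0.9, "z": 0, "rx": 0, "ry": 0, "rz": 0, "fingers": 1}, {"x": -20, "y": -0.9, "z": 0, "rx": 0, "ry": 0, "rz": 0, "fingers": 1}, {"x": -32, "y": -0.9, "z": 0, "rx": 0, "ry": 0, "rz": 0, "fingers": 1}, {"x": -44, "y": -0.9, "z": 0, "rx": 0, "ry": 0, "rz": 0, "fingers": 1}, {"x": -54, "y": -0.9, "z": 0, "rx": 0, "ry": 0, "rz": 0, "fingers": 1}, {"x": -61, "y": -0.9, "z": 0, "rx": 0, "ry": 0, "rz": 0, "fingers": 1}, {"x": -64, "y": -0.9, "z": 0, "rx": 0, "ry": 0, "rz": 0, "fingers": 1}, {"x": -64, "y": -0.9, "z": 0, "rx": 0, "ry": 0, "rz": 0, "fingers": 1}, {"x": -64, "y": -0.9, "z": 0, "rx": 0, "ry": 0, "rz": 0, "fingers": 1}]'

```text
time_s: 28.28
tool_pos: [0.5025, -0.3289, 0.1782]
tool_rot: [-180.0, -0.0, -12.7]
force: [0.0, -0.6, -1.2]
grip_width: 0.0234
grasp_force: 49.9
```

>>> drive_tool --moves '[{"x": 0, "y": 0, "z": 3, "rx": 0, "ry": 0, "rz": 0, "fingers": 1}, {"x": 0, "y": 0, "z": 6, "rx": 0, "ry": 0, "rz": 0, "fingers": 1}, {"x": 0, "y": 0, "z": 9, "rx": 0, "ry": 0, "rz": 0, "fingers": 1}, {"x": 0, "y": 0, "z": 10, "rx": 0, "ry": 0, "rz": 0, "fingers": 1}, {"x": 0, "y": 0, "z": 10, "rx": 0, "ry": 0, "rz": 0, "fingers": 1}, {"x": 0, "y": 0, "z": 10, "rx": 0, "ry": 0, "rz": 0, "fingers": 1}]'

```text
time_s: 29.02
tool_pos: [0.5022, -0.329, 0.1684]
tool_rot: [180.0, -0.0, -12.7]
force: [1.1, 1.1, -0.8]
grip_width: 0.0236
grasp_force: 49.9
```

>>> drive_tool --moves '[{"x": 0, "y": 0, "z": 1, "rx": 0, "ry": 0, "rz": 0, "fingers": 1}, {"x": 0, "y": 0, "z": 1, "rx": 0, "ry": 0, "rz": 0, "fingers": 1}]'

```text
time_s: 29.28
tool_pos: [0.5022, -0.3291, 0.1675]
tool_rot: [180.0, -0.0, -12.7]
force: [-0.5, -0.2, 0.3]
grip_width: 0.0237
grasp_force: 49.9
```

Seated. I'll open and withdraw upward.

>>> drive_tool --moves '[{"x": 0, "y": 0, "z": 0.3, "rx": 0, "ry": 0, "rz": 0, "fingers": 1}, {"x": 0, "y": 0, "z": 0.3, "rx": 0, "ry": 0, "rz": 0, "fingers": 0.3}, {"x": 0, "y": 0, "z": 0.3, "rx": 0, "ry": 0, "rz": 0, "fingers": 0}, {"x": 0, "y": 0, "z": 0.3, "rx": 0, "ry": 0, "rz": 0, "fingers": -1}, {"x": 0, "y": 0, "z": 0.3, "rx": 0, "ry": 0, "rz": 0, "fingers": -1}, {"x": 0, "y": 0, "z": 0.3, "rx": 0, "ry": 0, "rz": 0, "fingers": -1}, {"x": 0, "y": 0, "z": 0.3, "rx": 0, "ry": 0, "rz": 0, "fingers": -1}, {"x": 0, "y": 0, "z": 0.3, "rx": 0, "ry": 0, "rz": 0, "fingers": -1}, {"x": 0, "y": 0, "z": -10, "rx": 0, "ry": 0, "rz": 0, "fingers": -1}, {"x": 0, "y": 0, "z": -30, "rx": 0, "ry": 0, "rz": 0, "fingers": -1}, {"x": 0, "y": 0, "z": -60, "rx": 0, "ry": 0, "rz": 0, "fingers": -1}, {"x": 0, "y": 0, "z": -100, "rx": 0, "ry": 0, "rz": 0, "fingers": -1}, {"x": 0, "y": 0, "z": -140, "rx": 0, "ry": 0, "rz": 0, "fingers": -1}, {"x": 0, "y": 0, "z": -140, "rx": 0, "ry": 0, "rz": 0, "fingers": -1}]'

```text
time_s: 31.02
tool_pos: [0.5039, -0.3297, 0.3123]
tool_rot: [179.8, -0.4, -12.7]
force: [0.3, -0.2, -0.4]
grip_width: 0.0866
grasp_force: 0.0
```

```bash
python3 - <<'E'
from h import *
from cell import sensors,vision
o=sensors.get_obs();print(o["tool_pos"],o["force"],o["grip_width"])
s=vision.read_camera("scene");c=vision.read_camera("wrist");t=vision.read_camera("top")
f=lambda i,x0,y0,x1,y1:cv2.resize(i["image"][y0:y1,x0:x1],(400,300),interpolation=cv2.INTER_CUBIC)
im=np.vstack([np.hstack([f(s,130,100,250,220) if 0 else f(s,120,110,240,200),f(c,200,100,360,220)]),np.hstack([f(t,190,130,350,250)if 0 else f(t,180,130,400,295),f(s,210,170,370,330)])])
cv2.imwrite("pics/w8.png",im[:,:,::-1])
E
```

```text
[ 0.50385563 -0.32973719  0.31228891] [ 0.26684114 -0.20475658 -0.44672602] 0.08662460026417759
```

View pics/w8.png

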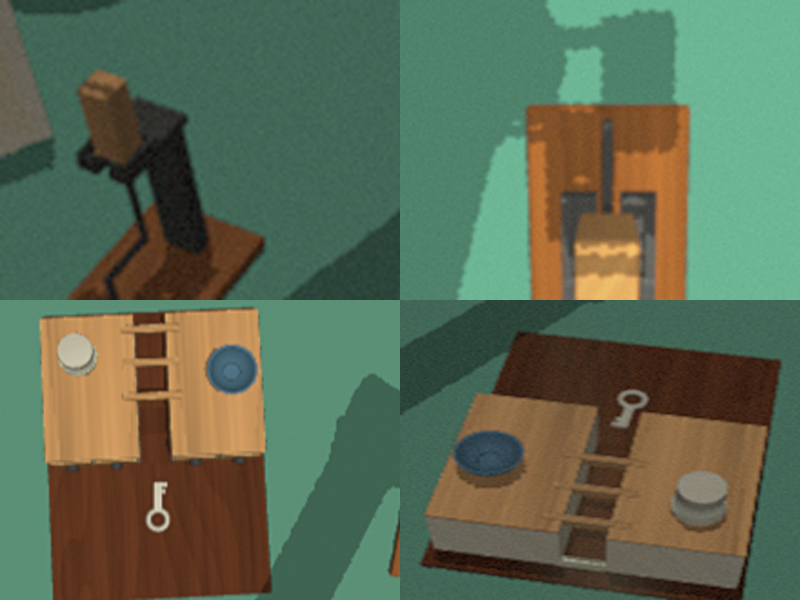

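The rod hangs upright in its fork, the key lies flat on the board in front of the gap, and the candle jar and dish are where they were. Handing in.

```bash
python3 -c "
from cell import workorder
print(workorder.sign_off())"
```

```text
the job is handed in; nothing more can be done
None
```

The job is handed in: the key lies flat on the base board with its tail about 27 mm in front of the gap, and the rod hangs back on its stand after 31 s of the 72 s; the highest force reading at the end of any move was about 5 N, and the candle jar and dish look unmoved (the vase was not re-checked, but the arm never went near it).

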